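Sort the seasonings and citrus back into their holders

TASK

Cooking is over: put the four things left along the front of the worktop back where each kind belongs. The dark pepper mill goes upright into the free well of the mill stand beside the pale salt mill, the two loose spice jars stand upright in the two free bays of the spice rack, one in each, and the lemon lies in the low fruit tray beside the lime. Leave the salt mill and the jar that are already put away standing in their places, and the lime in the tray.

Things in the scene. Friction and masses are not known exactly. Their poses are not given: they have to be found in the camera images.
- pepper_mill: Dark brown wooden pepper mill, upright, round, 165 mm tall: body 58 mm across at the foot, up to 119 mm; round head 49 mm across from 120 to 154 mm (grip here), small 12 mm metal knob on top to 165 mm. The head does not turn. Origin: centre of the underside, z up. 0.2 kg. To be put away.
- spice_jar_1: Spice jar with a red cap, upright: clear glass body 41 mm across, 105 mm tall, the red cap (41 mm across) its top 20 mm, 85 to 105 mm above the foot. Origin: centre of the underside, z up. 0.11 kg. To be put away, in either free bay of the rack.
- spice_jar_2: Spice jar with a red cap, upright: clear glass body 41 mm across, 105 mm tall, the red cap (41 mm across) its top 20 mm, 85 to 105 mm above the foot. Origin: centre of the underside, z up. 0.11 kg. The label differs from the first one's; both are the same kind. To be put away, in either free bay of the rack.
- lemon_center (a point): Yellow lemon, 71 mm long, 53 mm wide, 51 mm high, lying on the worktop. Point: the middle of the lemon, 25.5 mm above its underside; x runs along its length, y across its width (grip across y). 0.085 kg; it lies still where it is set down. To be put away, in the fruit tray: its +y half is free.
- lime_center (a point): Green lime, nearly round, 48 mm along x, 44 mm along y, 45 mm high, lying in the fruit tray about 50 mm from its middle towards -y. Point: the middle of the lime, 22.5 mm above its underside. 0.042 kg. Already put away: it must stay in the tray.
- mill_stand: Mill stand, fixed: pale oak block 92 mm (x) by 176 mm (y) by 28 mm high with two round wells, 74 mm across and 16 mm deep (well floor 12 mm above the worktop), centred at y = +42 mm and y = -42 mm in its frame, x = 0. The salt mill stands in the well at y = +42 mm; the one at y = -42 mm is free. Origin: centre of the underside, z up.
- spice_rack: Spice rack, fixed: pale oak rack 71 mm (x) by 201 mm (y), three square bays 59 by 59 mm in a row along its y, centred at y = -65, 0 and +65 mm, x = 0; bay floor 6 mm above the worktop, walls and dividers 6 mm thick, 34 mm high; the back board on its +x side is 64 mm high. A jar already stands in the middle bay; the two end bays are free. Origin: centre of the underside, z up.
- fruit_tray: Fruit tray, fixed: low open pale oak tray 100 mm (x) by 190 mm (y), rim 22 mm high, walls 7 mm thick, flat floor 7 mm above the worktop, inside 86 by 176 mm. The lime lies in its -y half; no divider. Origin: centre of the underside. Wall cupboards hang behind the holders from z = 0.46 m up (fronts x = 0.62, handles x = 0.585 m): lift things high only nearer the robot.
- salt_mill: Salt mill, pale wood, upright in its well of the mill stand: 150 mm tall, 58 mm across at the foot, head 49 mm across from 109 to 139 mm. Origin: centre of the underside. Already put away: leave it there.
- racked_jar: Spice jar with a red cap, upright in the middle bay of the spice rack: clear glass body 41 mm across, 105 mm tall, the red cap (41 mm across) its top 20 mm, 85 to 105 mm above the foot. Origin: centre of the underside, z up. 0.11 kg. Already put away: leave it standing there.

How it is judged:
At the end, for the whole second after the job is handed in: Both mills stand in their wells and the three jars one in each bay, the racked jar still in the middle (feet on the floors, within 14 mm of each place's centre, upright within 7 degrees, at rest); lemon and lime both lie on the floor of the fruit tray, inside its rim (x of pepper_mill in the frame of mill_stand between -0.014 and 0.014 m and y of pepper_mill in the frame of mill_stand between -0.056 and -0.028 m and z of pepper_mill in the frame of mill_stand between 0.008 and 0.017 m and angle between each of pepper_mill, salt_mill, spice_jar_1, spice_jar_2, racked_jar's own z axis and vertical below 0.12 rad and linear speed of each of pepper_mill, salt_mill, spice_jar_1, spice_jar_2, racked_jar below 0.02 m/s and x of salt_mill in the frame of mill_stand between -0.014 and 0.014 m and y of salt_mill in the frame of mill_stand between 0.028 and 0.056 m and z of salt_mill in the frame of mill_stand between 0.008 and 0.017 m and z of spice_jar_1 in the frame of spice_rack between 0.002 and 0.011 m and z of spice_jar_2 in the frame of spice_rack between 0.002 and 0.011 m and z of racked_jar in the frame of spice_rack between 0.002 and 0.011 m and x of racked_jar in the frame of spice_rack between -0.014 and 0.014 m and y of racked_jar in the frame of spice_rack between -0.014 and 0.014 m and ((x of spice_jar_1 in the frame of spice_rack between -0.014 and 0.014 m and y of spice_jar_1 in the frame of spice_rack between 0.051 and 0.079 m and x of spice_jar_2 in the frame of spice_rack between -0.014 and 0.014 m and y of spice_jar_2 in the frame of spice_rack between -0.079 and -0.051 m) or (x of spice_jar_1 in the frame of spice_rack between -0.014 and 0.014 m and y of spice_jar_1 in the frame of spice_rack between -0.079 and -0.051 m and x of spice_jar_2 in the frame of spice_rack between -0.014 and 0.014 m and y of spice_jar_2 in the frame of spice_rack between 0.051 and 0.079 m)) and x of lemon_center in the frame of fruit_tray between -0.04 and 0.04 m and y of lemon_center in the frame of fruit_tray between -0.083 and 0.083 m and z of lemon_center in the frame of fruit_tray below 0.045 m and x of lime_center in the frame of fruit_tray between -0.04 and 0.04 m and y of lime_center in the frame of fruit_tray between -0.083 and 0.083 m and z of lime_center in the frame of fruit_tray below 0.042 m); the robot touches nothing.
It fails at once if the salt mill or the jar already in the rack is knocked over or pulled out of its place (angle between any of salt_mill, racked_jar's own z axis and vertical above 0.4 rad or distance of any of salt_mill, racked_jar from where it was at the start of the episode above 0.03 m).
It also fails if it takes over 93 s, if anything falls off the work surface, if the arm or the gripper's body presses on something with over 40 N, if the wrist force passes 120 N, or if a joint passes its speed limit or range.

ROBOT

A 6-joint arm with a two-finger parallel gripper is mounted at the origin on a cart in front of the work surface, level with it; the furniture and walls round the work are solid. World frame = base frame: x ahead of the robot, y to its left, z up, the work surface at z = 0. Lengths are in m, angles in rad, forces in N, time in s.
With the tool pointing down it reaches from about 0.35 to 0.875 m from the base axis. Payload 15.5 kg.
Tool frame: the origin (TCP) lies midway between the tips of the shut fingers; the grasp point (between the pads) lies 19 mm behind it; z points along the fingers, y is the line along which they close (so a half turn about z gives the same grasp; the last joint's range is limited). The gripper opens to 85 mm and grips with 20 to 120 N. Pads are 22 mm wide; open, the fingers measure 114 mm over their backs; the gripper's body (76 mm by 85 mm) begins 54 mm behind the grasp point. The pads swing forward as they close: fully open they stand 13 mm farther back than shut.
Start: joints at [-1.389, 0.494, 1.345, -0, 1.302, -0.096], TCP at [0.171, -0.601, 0.231] pointing down, gripper open.
Joint ranges: [-2.91, 2.91], [-0.82, 2.16], [0.22, 2.67], [-1.22, 4.37], [0.12, 2.79], [-3.08, 3.08]. Speed limits (rad/s): [1.89, 1.89, 2.57, 3.01, 3.01, 3.01].

INTERFACE

Orientations are given as a unit quaternion [x, y, z, w].
In Python, from cell import r, optics, models gives the robot as it stands. The module is installed in compiled form; this text tells all that it offers.
- The arm moves only by the shell command python3 -m creep 'ROWS' [FORCE]. ROWS is JSON, a list of rows, each a list of 3 entries, a list of its own where there are three numbers: the opening, from -1 (shut) to 1 (fully open), then the shift along the tool's x, y, z in m, then the turn about the tool's z in rad. A call has 1 to 20 rows; each row shifts and turns the commanded pose from where the row before left it, along the tool's axes as they then stand; what a row does not reach is not made up. A row lasts 1/12 s, in which the tool goes at most 41.7 mm and 7.16 degrees, less where a joint would pass 70% of its speed; a pose out of reach is approached as far as the arm can. A call with a gripper value outside its range is refused whole. The fingers move at their own pace and stop on an object; FORCE is the grip in N (left out, the last holds). Time passes only in rows, so rows that do not move let the fingers close. It gives the time, the measured TCP pose, the force, the opening and the grip force at its end, in the units of the state.
- r.state(): the state, without advancing time (a new reading comes with each control period).
- optics.grab_frame(name): name is "side" or "top" or "wrist"; returns a dict with "image" (480x640x3 uint8, red, green, blue), "range_z" (480x640 float32, m along the optical axis (not along the pixel's ray), 0 where there is no reading), "fx", "fy", "cx", "cy" (pixels), "dist_coeffs" ([k1, k2, p1, p2, k3] as OpenCV has them; the pictures are not rectified), "R" (3x3) and "t" (3): a world point X has camera coordinates R X + t; the wrist camera has in their place "hand_eye" (4x4, takes a point from camera to tool coordinates, whose origin is the TCP and whose axes are the flange's). Camera axes: x right, y down, z forward; pixel columns grow to the right and rows downward; lengths in m; the calibration is good to about 2 mm. A picture is of the moment at which its call begins: read the wrist's pose just before it.
- r.finish_job(): hands the job in; it is judged then, once.
Trained networks look in a picture, given as the dict that the camera call returned (one of the last four; its "shot" number tells which), for a name from the list of things; names that differ only in an ending like _2 or _b are one class to them, and where a whole thing is asked for, a point or a joint stands for the part that bears it (a point fixed in the world has none). Each returns a list of dicts, best first, with "conf" (0 to 1); they miss things now and then, are a little off and sometimes report something else, mostly with a low value. They report only what shows in the picture. A call takes as long as a camera call.
- models.regions_of(picture, name): "pixels" (480x640 bool, what is visible of it).
- models.landmark_of(picture, name): "position" ([x, y, z] in m, in the coordinates of the camera as it stood for that picture, good to about 4 mm: a listed point, or the origin of a listed thing).
The state is a dict: "time_s": time; "qpos": joint angles; "dq": joint speeds; "tau": joint torques, N m; "position": TCP position; "tcp_rot": TCP orientation; "force": force on the tool from outside, world axes, zero at the start; "moment": the same for the moment, N m; "gripper_width": finger opening in m; "gripper_force": force on a finger pad.
Only numpy, scipy, OpenCV 4.12 (cv2) and the standard library are available. Lean on these libraries where they do the work, as an engineer would, in place of code of your own. Each camera call takes 0.05 s, during which the arm holds its last target. There are 200 camera calls.

## Working session

There is one attempt and no reset: what is moved stays moved. The work goes in short steps, Python scripts to look and compute and a shell command to move; the robot and the scene stay as the last step left them, time stands still between calls to the robot, and variables do not carry over. Pictures are saved under pics/ and viewed, at most 14 in all, crops included, and the job is handed in when it is done.

```bash
mkdir -p pics
cat > h.py <<'E'
import numpy as np, cv2
from cell import r, optics, models
from scipy.spatial.transform import Rotation as Ro
def grab(n):
    s=r.state(); p=optics.grab_frame(n)
    if n=="wrist":
        T=np.eye(4);T[:3,:3]=Ro.from_quat(s["tcp_rot"]).as_matrix();T[:3,3]=s["position"]
        M=T@np.array(p["hand_eye"]); p["Rw"]=M[:3,:3];p["tw"]=M[:3,3]
    else:
        R=np.array(p["R"]);p["Rw"]=R.T;p["tw"]=-R.T@np.array(p["t"])
    return p
def w(p,x): return p["Rw"]@np.array(x)+p["tw"]
def save(p,f): cv2.imwrite("pics/"+f,cv2.cvtColor(p["image"],cv2.COLOR_RGB2BGR))
def cloud(p,m):
    v,u=np.nonzero(m&(p["range_z"]>0)); z=p["range_z"][v,u]
    K=np.array([[p["fx"],0,p["cx"]],[0,p["fy"],p["cy"]],[0,0,1.]])
    n=cv2.undistortPoints(np.stack([u,v],1).astype(np.float64)[:,None],K,np.array(p["dist_coeffs"],float))[:,0]
    return (np.c_[n*z[:,None],z])@p["Rw"].T+p["tw"]
def pix(p,X):
    K=np.array([[p["fx"],0,p["cx"]],[0,p["fy"],p["cy"]],[0,0,1.]])
    c=(np.array(X)-p["tw"])@p["Rw"]
    return cv2.projectPoints(c.reshape(1,1,3),np.zeros(3),np.zeros(3),K,np.array(p["dist_coeffs"],float))[0].ravel()
E
cat > a.py <<'E'
from h import *
np.set_printoptions(precision=4,suppress=True)
s=r.state();print(s["time_s"],s["position"],s["tcp_rot"],s["gripper_width"])
for c in ["side","top"]:
    p=grab(c);save(p,c+"0.png");print(c,p["tw"],p["Rw"][:,2])
    for n in ["pepper_mill","salt_mill","spice_jar_1","racked_jar","lemon_center","lime_center","mill_stand","spice_rack","fruit_tray"]:
        for d in models.landmark_of(p,n)[:4]:
            if d["conf"]>.25:
                X=w(p,d["position"]);print(n,round(d["conf"],2),X,pix(p,X).astype(int))
        for d in models.regions_of(p,n)[:4]:
            if d["conf"]>.25:
                C=cloud(p,d["pixels"])
                if len(C)>20: print("   reg",round(d["conf"],2),len(C),np.percentile(C,2,axis=0),np.percentile(C,98,axis=0))
E
python3 a.py
```

```text
0.0 [ 0.1713 -0.6007  0.2307] [ 0.9904  0.1385 -0.     -0.0006] 0.0853689079912602
side [-0.1656  0.3483  1.3089] [ 0.4154 -0.244  -0.8763]
salt_mill 0.7 [0.4895 0.0649 0.0093] [286 254]
   reg 0.61 783 [0.4606 0.0411 0.021 ] [0.5053 0.0883 0.1588]
spice_jar_1 0.6 [ 0.3671  0.3059 -0.0018] [222 337]
spice_jar_1 0.39 [ 0.3653 -0.3121  0.0024] [432 230]
racked_jar 0.88 [0.4812 0.2391 0.0077] [227 286]
   reg 0.75 532 [0.4612 0.2217 0.0111] [0.4984 0.2607 0.1159]
lemon_center 0.94 [0.3762 0.1987 0.026 ] [259 309]
   reg 0.6 443 [0.3454 0.1748 0.0201] [0.4024 0.224  0.0541]
lime_center 0.57 [ 0.5009 -0.2887  0.0276] [398 192]
mill_stand 0.79 [ 0.4862  0.02   -0.001 ] [302 249]
   reg 0.77 1978 [ 0.4397 -0.0665  0.0015] [0.5357 0.1066 0.0333]
spice_rack 0.78 [0.4807 0.2372 0.0015] [228 287]
   reg 0.83 2508 [0.4374 0.1412 0.0003] [0.518  0.3346 0.0639]
   reg 0.6 419 [0.3459 0.1761 0.0232] [0.3972 0.224  0.0541]
fruit_tray 0.92 [ 0.487  -0.2352 -0.0041] [383 210]
fruit_tray 0.39 [0.4906 0.0623 0.0111] [287 252]
   reg 0.66 1141 [ 0.443  -0.2761  0.0019] [ 0.5362 -0.1434  0.0249]
top [ 0.3
[... 553 characters left out ...]
3 204]
   reg 0.96 598 [0.4634 0.218  0.0154] [0.5012 0.257  0.1154]
lemon_center 0.86 [0.3755 0.1975 0.0257] [215 257]
lemon_center 0.48 [ 0.4988 -0.2909  0.0286] [455 192]
   reg 0.58 640 [0.3498 0.1727 0.0278] [0.4043 0.2194 0.053 ]
lime_center 0.66 [ 0.4983 -0.2916  0.0283] [456 192]
lime_center 0.54 [ 0.3638  0.3097 -0.0015] [162 264]
mill_stand 0.62 [0.4887 0.0188 0.0002] [303 201]
   reg 0.58 3181 [ 0.4439 -0.066   0.0078] [0.5364 0.1037 0.0321]
spice_rack 0.7 [ 0.4788  0.2419 -0.0008] [195 207]
   reg 0.58 3206 [0.4421 0.1385 0.0017] [0.5184 0.3343 0.0651]
   reg 0.78 4387 [ 0.4385 -0.331   0.0012] [ 0.5386 -0.1459  0.0249]
   reg 0.7 638 [0.3484 0.2866 0.0162] [0.3869 0.3248 0.1088]
```

View pics/side0.png

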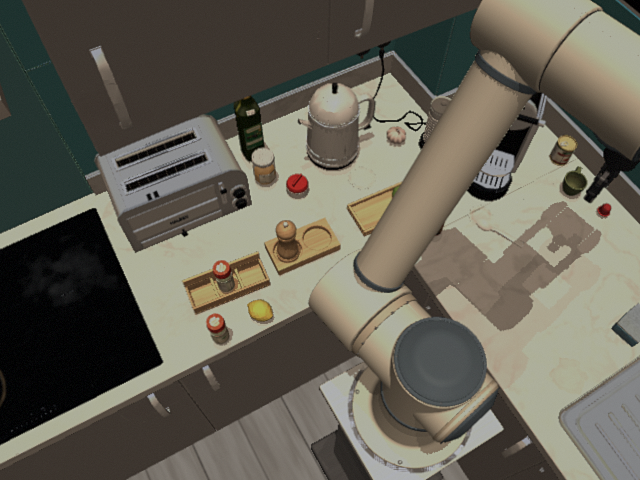

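View pics/top0.png

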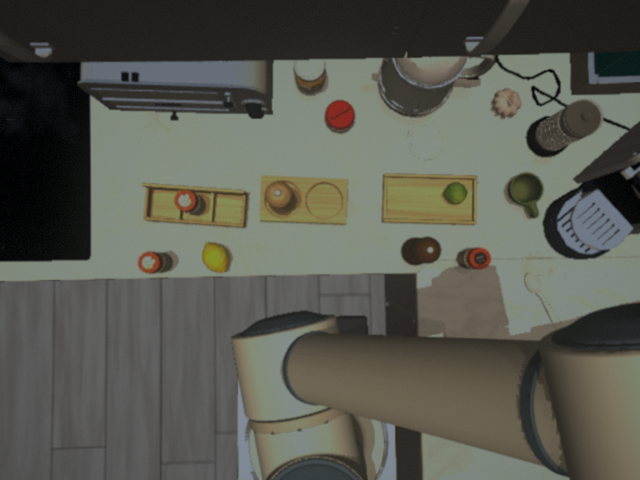

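The side view shows the rack (228,287), stand (302,249), loose jar (217,328) and lemon (260,310), with the arm hiding the right side. The top view shows all four loose things: jars (150,262) and (478,258), lemon (216,257), mill (422,250). It also shows the rack (195,205), the free well (325,201), and the tray (430,199) with the lime (456,192). Next I refine centres and yaws.

```bash
cat > b.py <<'E'
from h import *
np.set_printoptions(precision=4,suppress=True)
def circ(P):
    A=np.c_[2*P,np.ones(len(P))];s=np.linalg.lstsq(A,(P**2).sum(1),rcond=None)[0];return s[:2],np.sqrt(s[2]+s[:2]@s[:2])
for c in ["top","side"]:
    p=grab(c); C=cloud(p,np.ones((480,640),bool)); print(c)
    def box(x,y,rd,z0,z1): 
        return C[(np.hypot(C[:,0]-x,C[:,1]-y)<rd)&(C[:,2]>z0)&(C[:,2]<z1)]
    for n,x,y,rd,z0,z1 in [("pepper",.383,-.21,.045,.12,.156),("salt",.485,.061,.045,.12,.154),("jarR",.364,-.314,.045,.095,.13),("jarL",.366,.307,.045,.095,.13),("rackedjar",.482,.24,.04,.1,.13),("lemon",.3755,.1975,.05,.03,.08),("lime",.4985,-.29,.04,.03,.08)]:
        Q=box(x,y,rd,z0,z1)
        if len(Q)<10: print(n,len(Q));continue
        h=cv2.convexHull(Q[:,:2].astype(np.float32))[:,0]
        m=cv2.minAreaRect(h)
        print(n,len(Q),"enc",np.array(cv2.minEnclosingCircle(h)[0]),cv2.minEnclosingCircle(h)[1],"rect",np.array(m[0]),np.array(m[1]),m[2],"ztop",np.percentile(Q[:,2],[50,90,98]))
    for n,x,y,hx,hy,z0,z1 in [("stand",.488,.019,.065,.11,.018,.036),("rack",.48,.24,.055,.13,.026,.08),("tray",.488,-.237,.07,.12,.015,.027)]:
        Q=C[(abs(C[:,0]-x)<hx)&(abs(C[:,1]-y)<hy)&(C[:,2]>z0)&(C[:,2]<z1)]
        if len(Q)<10: continue
        h=cv2.convexHull(Q[:,:2].astype(np.float32));m=cv2.minAreaRect(h)
        print(n,len(Q),np.array(m[0]),np.array(m[1]),m[2],"ztop",np.percentile(Q[:,2],[50,95]))
    T=C[(abs(C[:,0]-.42)<.02)&(abs(C[:,1]-.1)<.03)];print("table z",np.median(T[:,2]))
E
python3 b.py
```

```text
top
pepper 538 enc [ 0.382  -0.2096] 0.02503322809934616 rect [ 0.3828 -0.2087] [0.0476 0.0476] 88.94781494140625 ztop [0.1476 0.1534 0.1554]
salt 532 enc [0.4888 0.0618] 0.024986302480101585 rect [0.4885 0.0619] [0.0479 0.0477] 88.9368896484375 ztop [0.1455 0.151  0.1525]
jarR 407 enc [ 0.3646 -0.3126] 0.02145008184015751 rect [ 0.3654 -0.3133] [0.0416 0.0396] 32.50607681274414 ztop [0.1051 0.1078 0.1094]
jarL 434 enc [0.3686 0.3074] 0.021855995059013367 rect [0.3682 0.3071] [0.0414 0.0413] 0.8147774338722229 ztop [0.1053 0.108  0.1096]
rackedjar 390 enc [0.4836 0.2383] 0.02115844190120697 rect [0.4834 0.2385] [0.0397 0.0405] 63.264076232910156 ztop [0.1112 0.1142 0.1153]
lemon 610 enc [0.3771 0.1969] 0.03255164623260498 rect [0.3773 0.1969] [0.0554 0.0539] 73.07095336914062 ztop [0.0437 0.0504 0.053 ]
lime 383 enc [ 0.4976 -0.2896] 0.02378946542739868 rect [ 0.4971 -0.2888] [0.0429 0.0417] 42.42836380004883 ztop [0.0442 0.0506 0.0529]
stand 1980 [0.4908 0.0188] [0.176  0.0925] 86.64571380615234 ztop [0.0278 0.0315]
rack 1310 [0.4813 0.2375] [0.2021 0.0715] 84.91691589355469 ztop [0
[... 386 characters left out ...]
top [0.1051 0.1083 0.1101]
rackedjar 250 enc [0.4825 0.2414] 0.023107964545488358 rect [0.4818 0.24  ] [0.0384 0.046 ] 62.37630844116211 ztop [0.1107 0.1149 0.1171]
lemon 393 enc [0.3738 0.1981] 0.032838329672813416 rect [0.3734 0.1986] [0.0555 0.053 ] 73.67444610595703 ztop [0.0433 0.051  0.0533]
lime 38 enc [ 0.5049 -0.2785] 0.016604244709014893 rect [ 0.5067 -0.2773] [0.0129 0.033 ] 32.9990234375 ztop [0.0437 0.05   0.0533]
stand 1217 [0.4891 0.0191] [0.1782 0.0988] 87.302734375 ztop [0.0275 0.0328]
rack 1218 [0.4791 0.2376] [0.2003 0.0761] 84.41706085205078 ztop [0.0377 0.0667]
tray 295 [ 0.4875 -0.2312] [0.1781 0.1036] 87.59112548828125 ztop [0.0205 0.0256]
table z 0.0004612721358729921
```

```bash
python3 -m creep '[[1,[0,0,0],-0.1175],[1,[0,0,0],-0.1175],[1,[0,0,0],-0.1175],[1,[0,0,0],-0.1175],[1,[0,0,0],-0.1175],[1,[0,0,0],-0.1175],[1,[0,0,0],-0.1175],[1,[0,0,0],-0.1175],[1,[0,0,0],-0.1175],[1,[0,0,0],-0.1175],[1,[0,0,0],-0.1175],[1,[0.032,0.017,-0.008],0],[1,[0.032,0.017,-0.008],0],[1,[0.032,0.017,-0.008],0],[1,[0.032,0.017,-0.008],0],[1,[0.032,0.017,-0.008],0],[1,[0.032,0.017,-0.008],0],[1,[0.032,0.017,-0.008],0],[1,[0.032,0.017,-0.008],0],[1,[0,0,0],0]]' 60
cat > c.py <<'E'
from h import *
import sys
np.set_printoptions(precision=4,suppress=True)
s=r.state();print(s["time_s"],s["position"],s["tcp_rot"],s["qpos"])
p=grab("wrist");save(p,sys.argv[1]);print(np.array(p["hand_eye"]))
for n in sys.argv[2:]:
    for d in models.landmark_of(p,n)[:3]:
        if d["conf"]>.25: X=w(p,d["position"]);print(n,round(d["conf"],2),X,pix(p,X).astype(int))
    for d in models.regions_of(p,n)[:3]:
        C=cloud(p,d["pixels"])
        if d["conf"]>.25 and len(C)>50:
            zt=np.percentile(C[:,2],98); Q=C[C[:,2]>zt-(.04 if "mill" in n else .012)]
            h=cv2.convexHull(Q[:,:2].astype(np.float32));print("  reg",round(d["conf"],2),"ztop",zt,"enc",cv2.minEnclosingCircle(h),"mid",(np.percentile(C,2,axis=0)+np.percentile(C,98,axis=0))/2)
E
python3 c.py w1.png pepper_mill spice_jar_1
```

```text
time_s: 3.67
position: [0.3095, -0.3407, 0.2968]
tcp_rot: [0.706, 0.708, 0.001, 0.001]
force: [0.2, -1.5, 0.1]
gripper_width: 0.0855
gripper_force: 0.0
3.6667 [ 0.3095 -0.3407  0.2968] [0.7062 0.708  0.0006 0.0006] [-0.9642  0.1913  1.6327  0.0015  1.3166 -0.9671]
[[-0.0008 -0.9587 -0.2844  0.0716]
 [ 1.     -0.001   0.0003 -0.0008]
 [-0.0006 -0.2844  0.9587 -0.1432]
 [ 0.      0.      0.      1.    ]]
  reg 0.77 ztop 0.16511785795224004 enc ((0.3796907663345337, -0.21071194112300873), 0.025279317051172256) mid [ 0.3786 -0.2128  0.0833]
spice_jar_1 0.91 [ 0.3648 -0.315  -0.0022] [370 167]
spice_jar_1 0.72 [ 0.3792 -0.2093  0.0035] [387  70]
  reg 0.92 ztop 0.10737782621584006 enc ((0.3627423644065857, -0.3146985173225403), 0.02039351314306259) mid [ 0.3614 -0.3137  0.0633]
```

```bash
cat > l.py <<'E'
from h import *
for c in ["top","side"]:
    p=grab(c)
    for d in models.regions_of(p,"lemon_center")[:3]:
        C=cloud(p,d["pixels"])
        if len(C)<50: continue
        q=C[C[:,2]>.012]; q=q[np.hypot(*(q[:,:2]-[.3765,.1975]).T)<.05]
        if len(q)<50: continue
        h=cv2.convexHull(q[:,:2].astype(np.float32)); hh=h[:,0]
        m=d["pixels"].astype(np.uint8);cn=max(cv2.findContours(m,0,2)[0],key=len)
        e=cv2.fitEllipse(h);a,v=np.linalg.eigh(np.cov(q[:,:2].T))
        print(c,d["conf"],"ellipse",e,"pca",np.degrees(np.arctan2(v[1,1],v[0,1])),np.sqrt(a),"imgellipse",cv2.fitEllipse(cn))
        for t in range(0,180,15):
            k=hh@[np.cos(np.radians(t)),np.sin(np.radians(t))];print(t,round(np.ptp(k),4),end="; ")
        print()
E
python3 l.py
```

```text
top 0.68 ellipse ((0.3765832483768463, 0.1964360773563385), (0.05079364776611328, 0.06439310312271118), 120.97571563720703) pca -152.15431830044457 [0.01263923 0.0159931 ] imgellipse ((215.43701171875, 256.790283203125), (25.143829345703125, 31.22185707092285), 148.65618896484375)
0 0.0608; 15 0.0649; 30 0.0665; 45 0.0642; 60 0.0597; 75 0.0541; 90 0.0536; 105 0.0532; 120 0.0517; 135 0.0509; 150 0.0535; 165 0.0561; 
side 0.89 ellipse ((0.3755475878715515, 0.1987193524837494), (0.0511808879673481, 0.06891880929470062), 116.05299377441406) pca -143.51685468201865 [0.01250289 0.01608801] imgellipse ((259.7232971191406, 309.81390380859375), (21.130950927734375, 25.827131271362305), 112.55660247802734)
0 0.0635; 15 0.0687; 30 0.0705; 45 0.0692; 60 0.0636; 75 0.0564; 90 0.0545; 105 0.0518; 120 0.0517; 135 0.0544; 150 0.0553; 165 0.0556;
```

View pics/w1.png

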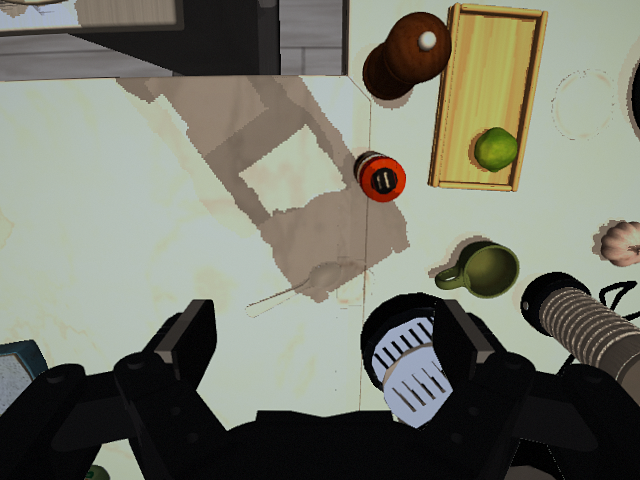

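The wrist view shows the mill head at (410,42), the jar at (382,182) and the tray with the lime at (496,149). It agrees with the fixed cameras to about 3 mm.

```bash
python3 -m creep '[[1,[0.033,0.018,0],0],[1,[0.033,0.018,0],0],[1,[0.033,0.018,0],0],[1,[0.032,0.0175,0],0],[1,[0,0,0.035],0],[1,[0,0,0.035],0],[1,[0,0,0.035],0],[1,[0,0,0.03],0],[1,[0,0,0.025],0],[1,[0,0,0.023],0],[1,[0,0,0],0],[-1,[0,0,0],0],[-1,[0,0,0],0],[-1,[0,0,0],0],[-1,[0,0,0],0],[-1,[0,0,0],0],[-1,[0,0,0],0]]' 50; python3 -c "
from h import *
print(r.state()['position'])"
```

```text
time_s: 5.53
position: [0.3799, -0.2148, 0.1138]
tcp_rot: [0.707, 0.707, 0.0, 0.001]
force: [-1.4, -0.6, 8.3]
gripper_width: 0.0481
gripper_force: 49.9
[ 0.37987896 -0.21478057  0.11380602]
```

```bash
python3 -m creep '[[-1,[0,0,-0.02],0],[-1,[0,0,-0.03],0],[-1,[0,0,-0.03],0],[-1,[0.025,0.014,0],0],[-1,[0.032,0.0185,0],0],[-1,[0.034,0.0195,0],0],[-1,[0.034,0.0195,0],0],[-1,[0.034,0.0195,0],0],[-1,[0.0285,0.016,0],0],[-1,[0,0,0],0],[-1,[0,0,0],0]]'
python3 - <<'E'
from h import *
np.set_printoptions(precision=4,suppress=True)
s=r.state();print(s["position"],s["gripper_width"])
exec("""
for c in ["top","wrist"]:
    p=grab(c);save(p,c+"2.png")
    for n in ["pepper_mill","mill_stand"]:
        for d in models.landmark_of(p,n)[:2]:
            if d["conf"]>.2: print(c,n,d["conf"],w(p,d["position"]))
        for d in models.regions_of(p,n)[:2]:
            C=cloud(p,d["pixels"]);
            if len(C)>30: print(" reg",d["conf"],np.percentile(C,2,axis=0),np.percentile(C,98,axis=0))
""")
E
```

```text
time_s: 6.45
position: [0.4869, -0.0253, 0.1933]
tcp_rot: [0.706, 0.708, 0.001, 0.001]
force: [-0.6, 0.1, -1.1]
gripper_width: 0.0479
gripper_force: 52.7
[ 0.4869 -0.0253  0.1933] 0.047910208562488746
top pepper_mill 0.44 [ 0.4888 -0.0186  0.0807]
 reg 0.49 [0.4635 0.218  0.0201] [0.5007 0.2561 0.1151]
top mill_stand 0.84 [ 0.4896  0.0189 -0.    ]
 reg 0.68 [ 0.4408 -0.066   0.0073] [0.4967 0.0774 0.0419]
wrist pepper_mill 0.86 [ 0.4814 -0.0259  0.0847]
 reg 0.89 [ 0.4629 -0.0361  0.0919] [0.5075 0.0024 0.244 ]
 reg 0.33 [0.438  0.1321 0.0015] [0.5048 0.1384 0.0352]
wrist mill_stand 0.6 [0.4929 0.0153 0.0031]
 reg 0.63 [ 0.4411 -0.0592  0.0113] [0.5361 0.1028 0.0301]
```

View pics/wrist2.png

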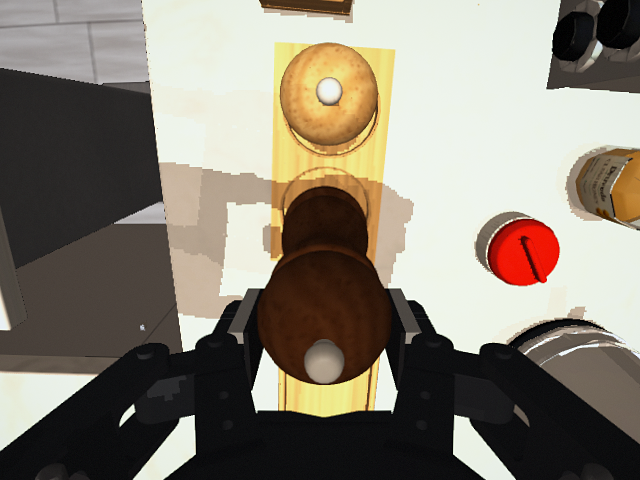

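The mill hangs upright in the grip over the free well, with its foot at (324,230) and the well rim behind it. Next I lower it.

```bash
python3 -m creep '[[-1,[0,0,0.025],0],[-1,[0,0,0.022],0],[-1,[0,0,0.012],0],[-1,[0,0,0.005],0],[-1,[0,0,0.002],0],[-1,[0,0,0],0],[-1,[0,0,0],0]]'
```

```text
time_s: 7.53
position: [0.4866, -0.0268, 0.1269]
tcp_rot: [0.707, 0.707, 0.0, 0.0]
force: [0.5, 0.4, -0.6]
gripper_width: 0.0477
gripper_force: 52.7
```

```bash
python3 -m creep '[[-1,[0,0,0.0015],0],[-1,[0,0,0],0],[1,[0,0,0],0],[1,[0,0,0],0],[1,[0,0,0],0],[1,[0,0,0],0],[1,[0,0,-0.03],0],[1,[0,0,-0.04],0],[1,[0,0,-0.04],0],[1,[-0.036,-0.0154,0],0],[1,[-0.036,-0.0154,0],0],[1,[-0.036,-0.0154,0],0],[1,[-0.036,-0.0154,0],0],[1,[-0.036,-0.0154,0],0],[1,[-0.036,-0.0154,0],0],[1,[-0.036,-0.0154,0],0],[1,[-0.035,-0.0152,0],0],[1,[0,0,0],0],[1,[0,0,0],0]]' 40
python3 - <<'E'
from h import *
np.set_printoptions(precision=4,suppress=True)
print(r.state()["position"])
p=grab("top");save(p,"top3.png")
C=cloud(p,np.ones((480,640),bool))
for n,x,y,z0,z1 in [("pep",.487,-.023,.135,.168),("salt",.488,.062,.12,.154)]:
    Q=C[(np.hypot(C[:,0]-x,C[:,1]-y)<.04)&(C[:,2]>z0)&(C[:,2]<z1)]
    print(n,cv2.minEnclosingCircle(Q[:,:2].astype(np.float32)))
Q=C[(np.hypot(C[:,0]-.487,C[:,1]+.023)<.04)];print(Q[:,2].max())
E
```

```text
time_s: 9.12
position: [0.3622, -0.3152, 0.2346]
tcp_rot: [0.709, 0.706, -0.0, -0.0]
force: [0.2, -0.4, 1.0]
gripper_width: 0.0856
gripper_force: 0.0
[ 0.3622 -0.3152  0.2346]
pep ((0.4889410734176636, -0.020288581028580666), 0.02470083348453045)
salt ((0.48884204030036926, 0.06177257373929024), 0.02498645707964897)
0.18070617840283876
```

View pics/top3.png

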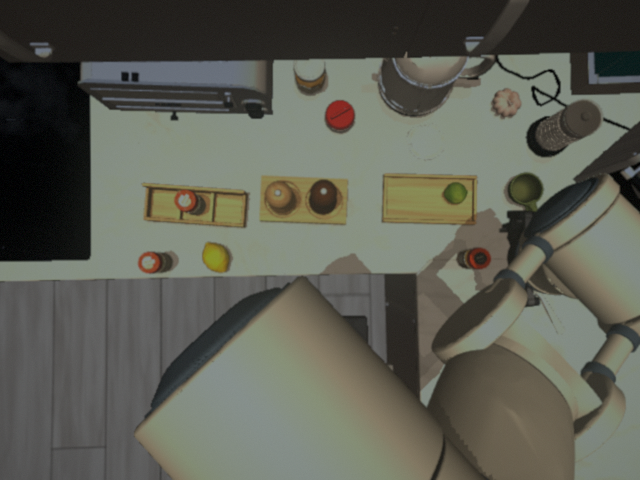

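The dark mill now stands in its well at (323,196), 84 mm from the salt mill. On to the right-hand jar.

```bash
python3 -m creep '[[1,[0.001,0.001,0.035],0],[1,[0,0,0.035],0],[1,[0,0,0.035],0],[1,[0,0,0.03],0],[1,[0,0,0.02],0],[1,[0,0,0.008],0],[1,[0,0,0],0],[-1,[0,0,0],0],[-1,[0,0,0],0],[-1,[0,0,0],0],[-1,[0,0,0],0],[-1,[0,0,0],0],[-1,[0,0,0],0],[-1,[0,0,0],0],[-1,[0,0,0],0]]' 40;python3 -c "
from h import *
print(r.state()['qpos'])"
```

```text
time_s: 10.42
position: [0.3645, -0.3132, 0.073]
tcp_rot: [0.707, 0.707, -0.0, 0.001]
force: [-1.5, 0.9, 11.0]
gripper_width: 0.0402
gripper_force: 38.7
[-8.34181149e-01  5.31801573e-01  1.86601467e+00 -3.02057175e-05
  7.41533029e-01 -8.33518672e-01]
```

```bash
python3 -m creep '[[-1,[0,0,-0.03],0],[-1,[0,0,-0.04],0],[-1,[0,0,-0.04],0],[-1,[0,0,-0.04],0],[-1,[0.025,0,-0.01],0],[-1,[0.035,0,0],0],[-1,[0.035,0,0],0],[-1,[0.035,0,0],0],[-1,[0.035,0,0],0],[-1,[0.035,0,0],0],[-1,[0.035,0,0],0],[-1,[0.035,0,0],0],[-1,[0.035,0,0],0],[-1,[0.035,0,0],0],[-1,[0.035,0,0],0],[-1,[0.035,0.01,0],0],[-1,[0.035,0.01,0],0],[-1,[0.035,0.015,0],0],[-1,[0.035,0.015,0],0],[-1,[0.035,0.015,0],0]]' ; python3 -m creep '[[-1,[0.035,0.018,0],0],[-1,[0.035,0.018,0],0],[-1,[0.03,0.015,0],0],[-1,[0,0.006,0],0],[-1,[0,0,0],0],[-1,[0,0,0],0]]'; python3 c.py w4.png spice_rack spice_jar_1
```

```text
time_s: 12.08
position: [0.4294, 0.2394, 0.2324]
tcp_rot: [0.707, 0.707, 0.0, 0.0]
force: [0.9, -0.8, -0.7]
gripper_width: 0.0399
gripper_force: 41.3
time_s: 12.58
position: [0.4859, 0.3369, 0.2318]
tcp_rot: [0.707, 0.707, -0.0, -0.0]
force: [0.2, -0.5, -1.2]
gripper_width: 0.0404
gripper_force: 41.3
12.5833 [0.4859 0.3369 0.2318] [ 0.7073  0.7069 -0.0003 -0.    ] [ 0.5053  0.4457  1.4303 -0.0001  1.2661  0.5058]
[[-0.0008 -0.9587 -0.2844  0.0716]
 [ 1.     -0.001   0.0003 -0.0008]
 [-0.0006 -0.2844  0.9587 -0.1432]
 [ 0.      0.      0.      1.    ]]
  reg 0.77 ztop 0.06424989336376694 enc ((0.4888201355934143, 0.244026780128479), 0.11021094024181366) mid [0.4867 0.2413 0.0346]
  reg 0.68 ztop 0.04986542709822773 enc ((0.3677290081977844, 0.20315875113010406), 0.023847242817282677) mid [0.3686 0.208  0.0349]
  reg 0.58 ztop 0.02569440186100105 enc ((0.4873361587524414, 0.08746159076690674), 0.008385240100324154) mid [0.4868 0.0888 0.0225]
spice_jar_1 0.87 [0.3664 0.3065 0.0043] [209 229]
spice_jar_1 0.7 [0.4864 0.3346 0.16  ] [325 252]
  reg 0.98 ztop 0.2657985429891306 enc ((0.4859732389450073, 0.3347783088684082), 0.021512208506464958) mid [0.485  0.3366 0.2201]
  reg 0.83 ztop 0.10716051339117819 enc ((0.3669634759426117, 0.30783510208129883), 0.021212151274085045) mid [0.3618 0.2861 0.0528]
```

View pics/w4.png

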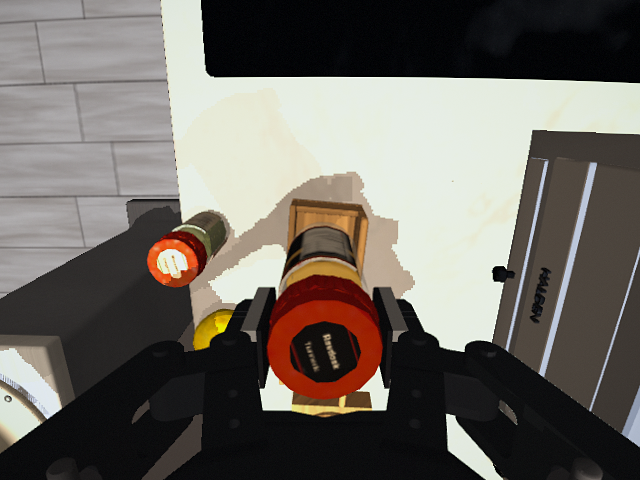

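The held jar is upright at (325,330), past the +y bay, whose end shows at (327,212). I overshot by about 34 mm in y. I re-measure the rack from here before correcting.

Run:
```python
from h import *
p=grab("wrist");C=cloud(p,np.ones((480,640),bool))
Q=C[(C[:,0]>.42)&(C[:,0]<.56)&(C[:,1]>.1)&(C[:,1]<.37)&(C[:,2]>.025)&(C[:,2]<.075)]
print(len(Q),cv2.minAreaRect(cv2.convexHull(Q[:,:2].astype(np.float32))))
for y in (.29,.3,.31,.32,.33):
    q=Q[abs(Q[:,1]-y)<.004]
    if len(q)>5: print(y,np.percentile(q[:,0],[1,99]),len(q),sorted(set(np.round(q[:,0],3))))
B=Q[Q[:,2]>.055];print(len(B),np.percentile(B,[2,98],axis=0))
F=Q[Q[:,1]>.28]; print(np.percentile(F,[1,99],axis=0))
```

```text
1749 ((0.48040977120399475, 0.21843920648097992), (0.10043949633836746, 0.2442578822374344), 4.0760579109191895)
0.29 [0.4482904  0.51958796] 22 [np.float64(0.448), np.float64(0.45), np.float64(0.517), np.float64(0.518), np.float64(0.519), np.float64(0.52)]
0.3 [0.44961196 0.52022262] 93 [np.float64(0.45), np.float64(0.451), np.float64(0.452), np.float64(0.453), np.float64(0.514), np.float64(0.515), np.float64(0.516), np.float64(0.517), np.float64(0.518), np.float64(0.519), np.float64(0.52)]
0.31 [0.4498734  0.52154989] 154 [np.float64(0.45), np.float64(0.451), np.float64(0.452), np.float64(0.453), np.float64(0.454), np.float64(0.455), np.float64(0.456), np.float64(0.515), np.float64(0.516), np.float64(0.517), np.float64(0.518), np.float64(0.519), np.float64(0.52), np.float64(0.521), np.float64(0.522)]
0.32 [0.45119084 0.52216913] 156 [np.float64(0.451), np.float64(0.452), np.float64(0.453), np.float64(0.454), np.float64(0.455), np.float64(0.456), np.float64(0.457), np.float64(0.515), np.float64(0.516), np.float64(0.517), np.float64(0.518), np.float64(0.519), np.float64(0.52), np.flo
[... 875 characters left out ...]
4), np.float64(0.495), np.float64(0.496), np.float64(0.497), np.float64(0.498), np.float64(0.499), np.float64(0.5), np.float64(0.501), np.float64(0.502), np.float64(0.503), np.float64(0.504), np.float64(0.505), np.float64(0.506), np.float64(0.507), np.float64(0.508), np.float64(0.509), np.float64(0.51), np.float64(0.511), np.float64(0.512), np.float64(0.513), np.float64(0.514), np.float64(0.515), np.float64(0.516), np.float64(0.517), np.float64(0.518), np.float64(0.519), np.float64(0.52), np.float64(0.521), np.float64(0.522), np.float64(0.523)]
422 [[0.50034586 0.13567422 0.05782743]
 [0.5222084  0.3323743  0.06483529]]
[[0.44971745 0.29181535 0.02564087]
 [0.52220787 0.33824768 0.06473945]]
```

```bash
python3 -m creep '[[-1,[-0.018,0,0],0],[-1,[-0.0165,0,0],0],[-1,[0,0,0.03],0],[-1,[0,0,0.035],0],[-1,[0,0,0.035],0],[-1,[0,0,0.03],0],[-1,[0,0,0.016],0],[-1,[0,0,0.005],0],[-1,[0,0,0.001],0],[-1,[0,0,0],0],[-1,[0,0,0],0]]'
```

```text
time_s: 13.8
position: [0.4867, 0.3028, 0.0805]
tcp_rot: [0.707, 0.707, 0.0, 0.0]
force: [-0.5, 0.3, -1.1]
gripper_width: 0.0399
gripper_force: 42.4
```

```bash
python3 -m creep '[[-1,[0,0,0.0015],0],[-1,[0,0,0],0],[1,[0,0,0],0],[1,[0,0,0],0],[1,[0,0,0],0],[1,[0,0,0],0],[1,[0,0,-0.02],0],[1,[0,0,-0.035],0],[1,[0,0,-0.04],0],[1,[0,0,-0.035],0],[1,[-0.02,-0.021,0],-0.0],[1,[-0.028,-0.03,0],0],[1,[-0.028,-0.03,0],0],[1,[-0.028,-0.028,0],0],[1,[0,0,0],-0.1164],[1,[0,0,0],-0.1164],[1,[0,0,0],-0.1164],[1,[0,0,0],-0.1164],[1,[0,0,0],-0.1164],[1,[0,0,0],-0.1164]]'; python3 -m creep '[[1,[0,0,0],-0.1164],[1,[0,0,0],-0.1164],[1,[0,0,0],-0.1164],[1,[0,0,0],-0.1164],[1,[0,0,0],-0.1164],[1,[0,0,0],-0.1164],[1,[0,0,0],-0.1164],[1,[0,0,0],-0.1164],[1,[0,0,0],-0.1164],[1,[0,0,0],-0.1164],[1,[0,0,0],-0.1164],[1,[0,0,0],-0.1164],[1,[0,0,0],0],[1,[0,0,0],0]]'
python3 - <<'E'
from h import *
np.set_printoptions(precision=4,suppress=True)
s=r.state();print(s["position"],s["tcp_rot"],Ro.from_quat(s["tcp_rot"]).as_matrix()[:,0],s["qpos"])
p=grab("top");save(p,"top5.png")
C=cloud(p,np.ones((480,640),bool))
Q=C[(np.hypot(C[:,0]-.486,C[:,1]-.302)<.035)&(C[:,2]>.09)]
print(len(Q),cv2.minEnclosingCircle(Q[:,:2].astype(np.float32)),Q[:,2].max())
p=grab("wrist");save(p,"w5.png")
for d in models.landmark_of(p,"lemon_center")[:2]: print(d["conf"],w(p,d["position"]))
for d in models.regions_of(p,"lemon_center")[:2]:
    C=cloud(p,d["pixels"])
    if len(C)>50: print(d["conf"],cv2.fitEllipse(cv2.convexHull(C[:,:2].astype(np.float32))),np.percentile(C,98,axis=0))
E
```

```text
time_s: 15.47
position: [0.3772, 0.1988, 0.2084]
tcp_rot: [0.42, 0.907, 0.0, 0.0]
force: [0.9, 0.7, 0.7]
gripper_width: 0.0853
gripper_force: 0.0
time_s: 16.63
position: [0.3773, 0.1989, 0.2083]
tcp_rot: [-0.257, 0.966, 0.0, 0.0]
force: [-0.2, -0.4, -0.3]
gripper_width: 0.0856
gripper_force: 0.0
[0.3773 0.1989 0.2083] [-0.2572  0.9664  0.      0.    ] [-0.8677 -0.4971 -0.    ] [ 0.3449  0.2465  1.8387  0.0001  1.0564 -1.7462]
72 ((0.4954763650894165, 0.3091335892677307), 0.01405507791787386) 0.11650028263659373
0.79 [0.3742 0.1984 0.028 ]
0.86 ((0.3778776228427887, 0.19644907116889954), (0.056608255952596664, 0.07153137028217316), 116.72245025634766) [0.4011 0.218  0.0518]
```

View pics/top5.png

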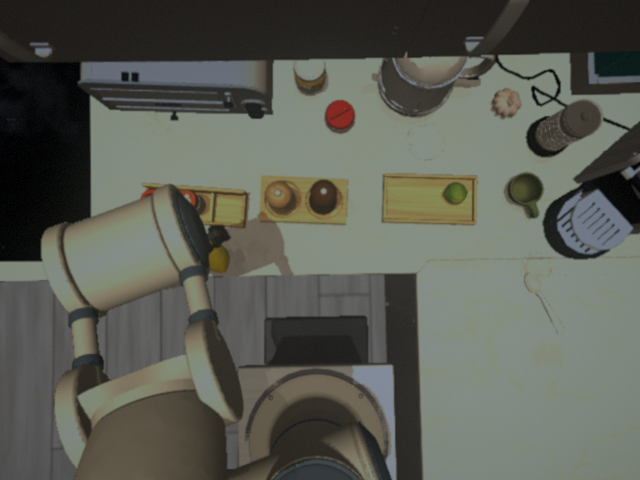

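The top view shows the wrist over the lemon (218,258), the mill in its well at (323,196), and the placed jar partly hidden at (150,192).

```bash
python3 -m creep '[[1,[0,0,0.03],0],[1,[0,0,0.035],0],[1,[0,0,0.035],0],[1,[0,0,0.035],0],[1,[0,0,0.03],0],[1,[0,0,0.02],0],[1,[0,0,0.01],0],[1,[0,0,0.006],0],[1,[0,0,0],0],[-1,[0,0,0],0],[-1,[0,0,0],0],[-1,[0,0,0],0],[-1,[0,0,0],0],[-1,[0,0,0],0],[-1,[0,0,0],0]]' 25
```

```text
time_s: 18.08
position: [0.3778, 0.199, 0.0083]
tcp_rot: [-0.259, 0.966, 0.0, 0.001]
force: [-1.1, -1.7, 15.0]
gripper_width: 0.0507
gripper_force: 23.4
```

```bash
python3 -m creep '[[-1,[0,0,-0.025],0],[-1,[0,0,-0.04],0],[-1,[0,0,-0.04],0],[-1,[0,0,-0.035],0],[-1,[0.01675,-0.029,0],0],[-1,[0.01675,-0.029,0],0],[-1,[0.01675,-0.029,0],0],[-1,[0.01675,-0.029,0],0],[-1,[0.01675,-0.029,0],0],[-1,[0.01675,-0.029,0],0],[-1,[0.01675,-0.029,0],0],[-1,[0.01675,-0.029,0],0],[-1,[0.01675,-0.029,0],0],[-1,[0.01675,-0.029,0],0],[-1,[0.01675,-0.029,0],0],[-1,[0.01675,-0.029,0],0],[-1,[-0.0243,-0.014,0],0],[-1,[-0.0243,-0.014,0],0],[-1,[-0.0243,-0.014,0],0],[-1,[-0.0243,-0.014,0],0]]'; python3 -m creep '[[-1,[0,0,0],0],[-1,[0,0,0],0]]'
python3 - <<'E'
from h import *
np.set_printoptions(precision=4,suppress=True)
p=grab("wrist");save(p,"w6.png")
C=cloud(p,np.ones((480,640),bool))
for n in ["lemon_center","lime_center","fruit_tray"]:
    for d in models.landmark_of(p,n)[:2]:
        print(n,d["conf"],w(p,d["position"]))
E
```

```text
time_s: 19.75
position: [0.4906, -0.2031, 0.148]
tcp_rot: [-0.258, 0.966, -0.0, 0.0]
force: [0.6, -0.6, -0.6]
gripper_width: 0.0504
gripper_force: 26.5
time_s: 19.92
position: [0.4905, -0.2028, 0.1477]
tcp_rot: [-0.259, 0.966, -0.0, 0.0]
force: [0.8, 0.1, -0.7]
gripper_width: 0.0504
gripper_force: 26.5
lemon_center 0.82 [ 0.4838 -0.1997  0.1665]
lime_center 0.89 [ 0.4938 -0.2884  0.0326]
fruit_tray 0.67 [ 0.4846 -0.2416  0.0013]
```

View pics/w6.png

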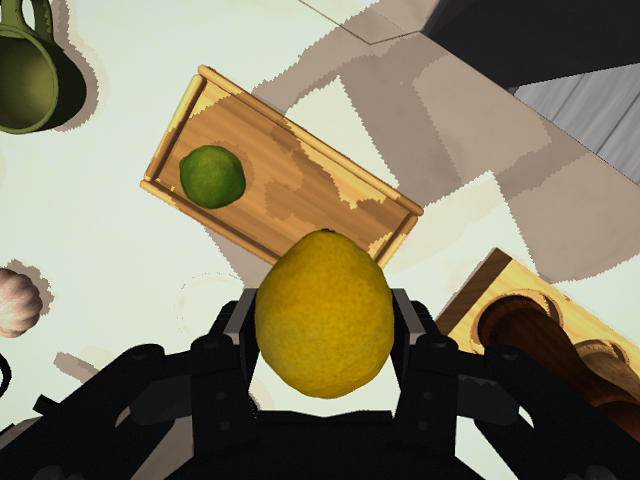

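The lemon is held square between the pads at (325,315) over the free half of the tray, and the lime lies at (212,176).

```bash
python3 -m creep '[[-1,[0,0,0.03],0],[-1,[0,0,0.035],0],[-1,[0,0,0.035],0],[-1,[0,0,0.02],0],[-1,[0,0,0.008],0],[-1,[0,0,0.003],0],[-1,[0,0,0.001],0],[-1,[0,0,0],0],[-1,[0,0,0],0]]'
```

```text
time_s: 20.87
position: [0.4902, -0.2033, 0.0165]
tcp_rot: [-0.259, 0.966, -0.001, 0.001]
force: [-0.3, 0.0, -0.3]
gripper_width: 0.0503
gripper_force: 26.5
```

```bash
python3 -m creep '[[-1,[0,0,0.001],0],[-1,[0,0,0],0],[0.5,[0,0,0],0],[0.5,[0,0,0],0],[0.5,[0,0,0],0],[0.5,[0,0,0],0],[0.5,[0,0,-0.02],0],[0.5,[0,0,-0.035],0],[0.5,[0,0,-0.04],0],[1,[0,0,-0.04],0],[1,[0,0,-0.04],0],[1,[0,0,0],0.1163],[1,[0,0,0],0.1163],[1,[0,0,0],0.1163],[1,[0,0,0],0.1163],[1,[0,0,0],0.1163],[1,[0,0,0],0.1163],[1,[0,0,0],0.1163],[1,[0,0,0],0.1163],[1,[0,0,0],0.1163]]' ; python3 -m creep '[[1,[0,0,0],0.1163],[1,[0,0,0],0.1163],[1,[0,0,0],0.1163],[1,[0,0,0],0.1163],[1,[0,0,0],0.1163],[1,[0,0,0],0.1163],[1,[0,0,0],0.1163],[1,[0,0,0],0.1163],[1,[0,0,0],0.1163],[1,[0,-0.03,0],0],[1,[0,-0.03,0],0],[1,[0,-0.03,0],0],[1,[0.02,-0.025,0],0],[1,[0.034,0,0],0],[1,[0.034,0,0],0],[1,[0.034,0,0],0],[1,[0.034,0,0],0],[1,[0.034,0,0],0],[1,[0.034,0,0],0]]' ; python3 -m creep '[[1,[0.034,0,0],0],[1,[0.034,0,0],0],[1,[0.034,0,0],0],[1,[0.034,0,0],0],[1,[0.034,0,0],0],[1,[0.034,0,0],0],[1,[0.034,0,0],0],[1,[0.03,0,0],0],[1,[0,0,0],0],[1,[0,0,0],0]]'
python3 - <<'E'
from h import *
np.set_printoptions(precision=4,suppress=True)
s=r.state();print(s["position"],s["tcp_rot"])
p=grab("top");save(p,"top7.png")
for n in ["lemon_center","lime_center"]:
    for d in models.landmark_of(p,n)[:2]: print(n,d["conf"],w(p,d["position"]))
p=grab("wrist")
for d in models.regions_of(p,"spice_jar_1")[:4]:
    C=cloud(p,d["pixels"])
    if len(C)>50:
        zt=np.percentile(C[:,2],98);Q=C[C[:,2]>zt-.012];print(d["conf"],zt,cv2.minEnclosingCircle(Q[:,:2].astype(np.float32)))
E
```

```text
time_s: 22.53
position: [0.4894, -0.2028, 0.1892]
tcp_rot: [0.261, 0.965, 0.0, -0.0]
force: [0.5, 0.1, -0.2]
gripper_width: 0.0852
gripper_force: 0.0
time_s: 24.12
position: [0.3739, 0.0225, 0.1894]
tcp_rot: [0.707, 0.707, 0.0, 0.0]
force: [1.1, 0.1, -0.2]
gripper_width: 0.0855
gripper_force: 0.0
time_s: 24.95
position: [0.3735, 0.2901, 0.1891]
tcp_rot: [0.706, 0.708, -0.0, -0.0]
force: [0.3, -0.2, -0.8]
gripper_width: 0.0854
gripper_force: 0.0
[0.3735 0.2901 0.1891] [ 0.7057  0.7085 -0.0001 -0.    ]
lime_center 0.73 [ 0.4998 -0.2944  0.0256]
0.8 0.11314552684309881 ((0.4835200011730194, 0.300711065530777), 0.02084762044250965)
0.78 0.1074338474551778 ((0.36711573600769043, 0.3078480362892151), 0.020874133333563805)
```

View pics/top7.png

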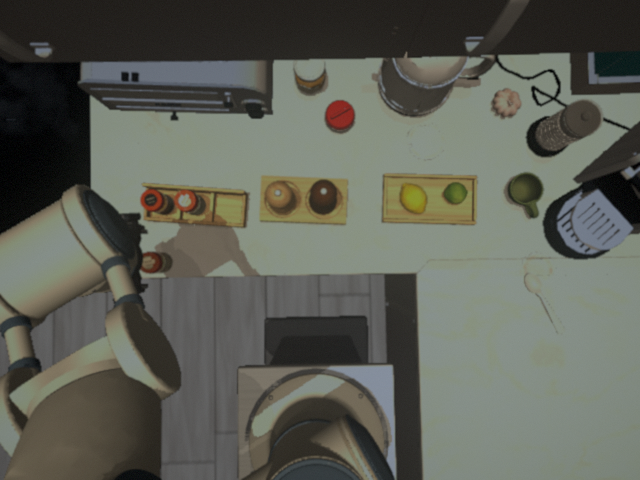

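The lemon (413,198) lies beside the lime in the tray, the first jar is in its bay at (153,201), and the last jar is at (152,262). Now I pick that jar.

```bash
python3 -m creep '[[1,[0.0175,-0.006,0],0],[1,[0,0,0.03],0],[1,[0,0,0.035],0],[1,[0,0,0.03],0],[1,[0,0,0.016],0],[1,[0,0,0.006],0],[1,[0,0,0],0],[-1,[0,0,0],0],[-1,[0,0,0],0],[-1,[0,0,0],0],[-1,[0,0,0],0],[-1,[0,0,0],0],[-1,[0,0,0],0],[-1,[0,0,0],0],[-1,[0,0,0],0]]' 40
```

```text
time_s: 26.45
position: [0.3684, 0.3069, 0.0734]
tcp_rot: [0.707, 0.708, 0.001, 0.0]
force: [-1.5, -0.4, 12.6]
gripper_width: 0.04
gripper_force: 38.8
```

```bash
python3 -m creep '[[-1,[0,0,-0.03],0],[-1,[0,0,-0.04],0],[-1,[0,0,-0.04],0],[-1,[0,0,-0.035],0],[-1,[-0.0335,0,0],0],[-1,[-0.0335,0,0],0],[-1,[-0.034,0,0],0],[-1,[-0.034,0,0],0],[-1,[0,0.026,0],0],[-1,[0,0.03,0],0],[-1,[0,0.03,0],0],[-1,[0,0.02,0],0],[-1,[0,0,0],0],[-1,[0,0,0],0]]'
python3 - <<'E'
from h import *
np.set_printoptions(precision=4,suppress=True)
p=grab("wrist");save(p,"w8.png");C=cloud(p,np.ones((480,640),bool))
for d in models.regions_of(p,"spice_jar_1")[:4]:
    c=cloud(p,d["pixels"])
    if len(c)>50:
        zt=np.percentile(c[:,2],98);Q=c[c[:,2]>zt-.012];print(d["conf"],zt,cv2.minEnclosingCircle(Q[:,:2].astype(np.float32)))
p=grab("top");C=cloud(p,np.ones((480,640),bool))
Q=C[(C[:,0]>.43)&(C[:,0]<.54)&(C[:,1]>.12)&(C[:,1]<.15)&(C[:,2]>.026)&(C[:,2]<.075)]
print(len(Q),Q.min(0),Q.max(0))
E
```

```text
time_s: 27.62
position: [0.4746, 0.1714, 0.2174]
tcp_rot: [0.707, 0.707, 0.0, 0.0]
force: [-0.6, 0.4, -1.2]
gripper_width: 0.0398
gripper_force: 41.1
0.74 0.2512651554018342 ((0.4734645485877991, 0.17065662145614624), 0.022882387042045593)
0.57 0.11353119721728287 ((0.48420360684394836, 0.30008870363235474), 0.020671376958489418)
161 [0.4372 0.134  0.0273] [0.5092 0.1498 0.0664]
```

View pics/w8.png

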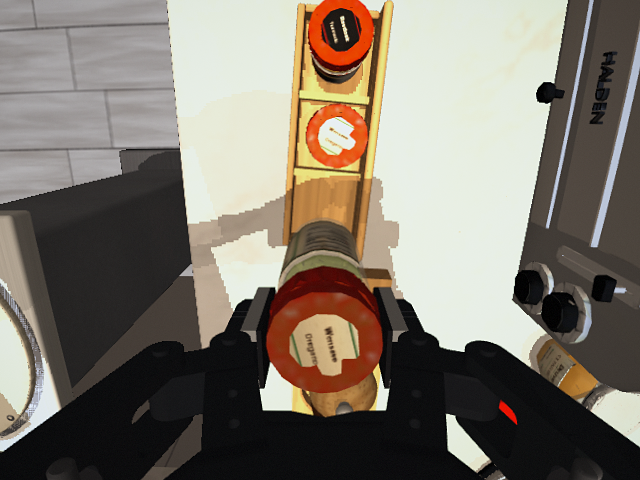

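The held jar (325,330) is in line with the free -y bay (325,200), and both other jars stand in their bays at (340,35) and (337,135).

```bash
python3 -m creep '[[-1,[0.0015,0.0005,0.025],0],[-1,[0,0,0.035],0],[-1,[0,0,0.035],0],[-1,[0,0,0.026],0],[-1,[0,0,0.011],0],[-1,[0,0,0.004],0],[-1,[0,0,0.001],0],[-1,[0,0,0],0],[-1,[0,0,0],0]]'
```

```text
time_s: 28.52
position: [0.475, 0.1733, 0.0814]
tcp_rot: [0.707, 0.708, 0.001, 0.0]
force: [1.0, 0.5, -0.7]
gripper_width: 0.0404
gripper_force: 41.2
```

```bash
python3 -m creep '[[-1,[0,0,0.002],0],[-1,[0,0,0],0],[1,[0,0,0],0],[1,[0,0,0],0],[1,[0,0,0],0],[1,[0,0,0],0],[1,[0,0,-0.02],0],[1,[0,0,-0.035],0],[1,[0,0,-0.04],0],[1,[0,0,-0.04],0],[1,[-0.02,-0.03,0],0],[1,[-0.02,-0.03,0],0],[1,[-0.03,-0.02,0],0],[1,[-0.034,0,0],0],[1,[-0.034,0,0],0],[1,[-0.034,0,0],0],[1,[-0.034,0,0],0],[1,[-0.034,0,0],0],[1,[-0.034,0,0],0],[1,[0,0,0],0]]'
python3 - <<'E'
from h import *
np.set_printoptions(precision=4,suppress=True)
p=grab("top");save(p,"top9.png");C=cloud(p,np.ones((480,640),bool))
for n,x,y,z0 in [("pep",.488,-.021,.13),("salt",.488,.062,.12),("j+",.485,.302,.1),("jm",.483,.239,.1),("j-",.475,.173,.1),("lemon",.49,-.2,.03),("lime",.4985,-.29,.03)]:
    Q=C[(np.hypot(C[:,0]-x,C[:,1]-y)<(.031 if n[0]=="j" else .04))&(C[:,2]>z0)]
    if len(Q): print(n,len(Q),cv2.minEnclosingCircle(Q[:,:2].astype(np.float32)),np.percentile(Q[:,2],98))
E
```

```text
time_s: 30.18
position: [0.3954, -0.1059, 0.2135]
tcp_rot: [0.708, 0.706, -0.0, 0.001]
force: [0.3, 0.5, 1.0]
gripper_width: 0.085
gripper_force: 0.0
pep 587 ((0.4821825623512268, -0.025008078664541245), 0.032877299934625626) 0.1778282106585996
salt 574 ((0.48937034606933594, 0.0620611198246479), 0.02512487955391407) 0.16204265018301367
j+ 417 ((0.4857328534126282, 0.3008866012096405), 0.021436750888824463) 0.11532198670856285
jm 391 ((0.4833134114742279, 0.23780949413776398), 0.021062428131699562) 0.11545521933352636
j- 384 ((0.47519296407699585, 0.1752152144908905), 0.020821768790483475) 0.11541056773081489
lemon 7 ((0.5146462917327881, -0.20957916975021362), 0.008255510590970516) 0.041577782446226445
lime 348 ((0.4979915916919708, -0.2892066240310669), 0.023561719805002213) 0.0530247077738727
```

View pics/top9.png

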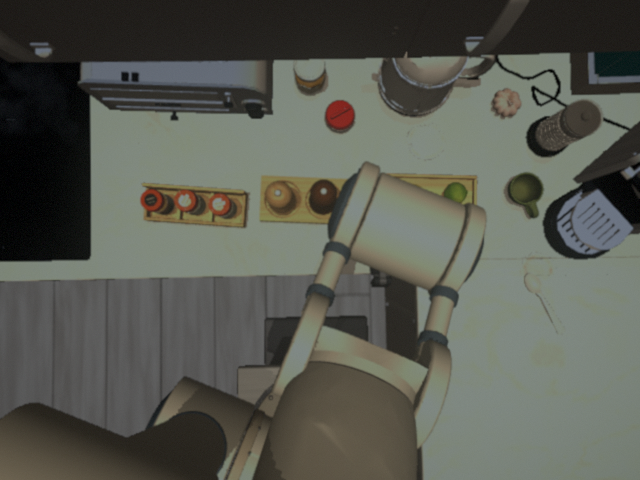

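Three jars stand in the rack at (153,201), (187,202) and (220,205), and both mills are in their wells. The lemon was seen in the tray at (413,198) in the earlier top view. The arm is clear, so I hand in.

```bash
python3 -c "
from cell import r
print(r.finish_job())"
```

```text
the job is handed in; nothing more can be done
None
```

I handed the job in at about 30 s of the 93 s; no verdict came back. By the last camera checks the pepper mill is in its well, the two jars are in the end bays and the lemon is beside the lime, with the salt mill, racked jar and lime still in place.

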